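# Finger-tighten the wing screw on a cooker's lid

### The arm

A 6-joint arm with a two-finger parallel gripper is mounted at the origin on the work surface. World frame = base frame: x ahead of the robot, y to its left, z up, the work surface at z = 0. Lengths are in m, angles in rad, forces in N, time in s.
With the tool pointing down it reaches from about 0.425 to 0.95 m from the base axis. Payload 3.5 kg.
Tool frame: the origin (TCP) lies midway between the tips of the shut fingers; the grasp point (between the pads) lies 19 mm behind it; z points along the fingers, y is the line along which they close (so a half turn about z gives the same grasp; the last joint's range is limited). The gripper opens to 85 mm and grips with 20 to 120 N. Pads are 22 mm wide; open, the fingers measure 114 mm over their backs; the gripper's body (76 mm by 85 mm) begins 54 mm behind the grasp point. The pads swing forward as they close: fully open they stand 13 mm farther back than shut.
Start: joints at [-1.459, 0.286, 1.577, -0, 1.279, -0.15], TCP at [0.175, -0.652, 0.207] pointing down, gripper open.
Joint ranges: [-2.77, 2.77], [-0.9, 2.22], [0.21, 2.48], [-1.53, 4.67], [0.24, 2.81], [-2.84, 2.84]. Speed limits (rad/s): [2.79, 2.79, 3.14, 3.14, 3.14, 3.14].

### API

Orientations are given as a unit quaternion [x, y, z, w].
In Python, from plant import ctrl gives the robot as it stands.
- The arm moves only by the tool arm_command, never from a script. Its argument "steps" is one flat list of numbers, 5 for each row, row after row: the opening in per cent of the stroke, from 0 (shut) to 100 (fully open), then the shift along the tool's x, y, z each as a share of 25 mm, from -1 to 1, then the turn about the tool's z as a share of 0.1 rad, from -1 to 1. In form: [grip, tx, ty, tz, spin, grip, tx, ty, tz, spin, ...]. A call has 1 to 8 rows; each row shifts and turns the commanded pose from where the row before left it, along the tool's axes as they then stand; what a row does not reach is not made up. A row lasts 1/12 s, in which the tool goes at most 41.7 mm and 7.16 degrees, less where a joint would pass 70% of its speed; a pose out of reach is approached as far as the arm can. A call with a number of a shift or a turn outside -1 to 1 is refused whole. A call with a gripper value outside its range is refused whole. The fingers move at their own pace and stop on an object; "squeeze" is the grip in N (left out, the last holds). Time passes only in rows, so rows that do not move let the fingers close. It gives the time, the measured TCP pose, the force, the opening and the grip force at its end, in the units of the state.
- ctrl.get_state(): the state, without advancing time (a new reading comes with each control period).
- ctrl.read_camera(name): name is "side" or "top" or "wrist"; returns the picture (400x640x3 uint8, red, green, blue); there is no depth.
- ctrl.camera_model(name): a dict with "intrinsics" (3x3 intrinsics, pixels), "rvec" (rotation vector, rad) and "tvec" (3), from world to camera coordinates, as OpenCV has them. Camera axes: x right, y down, z forward; pixel columns grow to the right and rows downward; lengths in m; the calibration is good to about 2 mm. The wrist camera is an equidistant fisheye: a pixel r from the principal point sees the ray r / f radians off the axis. A picture is of the moment at which its call begins: read the wrist's pose just before it. camera_model takes no time and is no camera call; for the wrist camera it gives the pose at the moment of the call.
- ctrl.sign_off(): hands the job in; it is judged then, once.
The state is a dict: "time": time; "qpos": joint angles; "dq": joint speeds; "joint_efforts": joint torques, N m; "eef_pos": TCP position; "tcp_rot": TCP orientation; "contact_force": force on the tool from outside, world axes, zero at the start; "wrist_torque": the same for the moment, N m; "opening": opening from 0.0 (shut) to 1.0 (fully open); "finger_force": force on a finger pad.
Only numpy, scipy, OpenCV 4.12 (cv2) and the standard library are available. Lean on these libraries where they do the work, as an engineer would, in place of code of your own. Each camera call takes 0.05 s, during which the arm holds its last target. There are 200 camera calls.

### The job

The wing screw on the cooker's lid clamp is still more than a turn loose. Push its wings round clockwise (seen from above) with a fingertip, stroke after stroke, until the screw is fully down and finger-tight, then take the hand away. Go gently and do not grip the screw, do not knock the brass steam valve beside it, do not lift or shift the cooker, and leave everything else where it stands.

Things in the scene. Friction and masses are not known exactly. Their poses are not given: they have to be found in the camera images.
- screw (a joint): Turn of the wing screw, rad: 0 = foot just met the lid (fully down, finger-tight); grows anticlockwise from above, the loose way; starts at 6.6 to 9.4. One rad tighter lowers it 1 mm. Light even drag (0.05 N m, 1.4 N at a wing); it stays where left. At 0 it meets a firm stop and turns no further.
- wings (a point): Point on the screw's axis half-way up its two wings, 194 mm above the surface when fully down. Its x axis points along the wing with the red tip; the all-black wing lies opposite; z up. Each wing: upright blade 8 mm thick, 24 mm high, reaching 48 mm from the axis. Hub 26 mm across, from 16 mm below to 14 above. The clamp bar runs at least 29 mm below, its 32 mm round boss at least 21 mm below.
- collar: The screw's steel stem and rubber foot, on the same axis; its origin lies at the same point as wings. It rises and sinks with the screw but does not turn.
- valve: Brass-capped steam valve, upright post fixed to the lid, its axis 64 mm from the screw's, towards the cooker's +x. Origin at its foot on the lid, 126 mm above the surface; cap 24 mm across, its top 206 mm above the surface, about as high as the wings; 4 mm free between the cap and passing wing tips.
- cooker: Steel pressure cooker, 190 mm across, 3.5 kg, standing loose on the surface, black handles towards its +x and -x to 132 mm from its axis. Origin at the centre of its underside; the screw's axis is its axis. A dark steel clamp bar 24 mm wide runs across the lid along its y, its top 165 mm above the surface, ends 109 mm out.
- steamer: Perforated aluminium steamer tier, 190 mm across, 85 mm high, two wire handles. Origin at the centre of its underside.
- cups: Stack of green plastic nesting cups, 75 mm across, 119 mm high, near the cooker. Origin at the centre of its underside.
- mortar: White ceramic mortar, 120 mm across, 85 mm high, with its pestle leaning in it to 142 mm height. Origin at the centre of its underside.
- canister: Stainless canister with a domed lid and a black press button on it, 102 mm across, 159 mm high. Origin at the centre of its underside.
- spice_jar: Amber spice jar with a red cap, 48 mm across, 85 mm high, near the cooker. Origin at the centre of its underside.

How it is judged:
By the outcome, as a careful person would: the job done as asked, in the order asked, and still so for the second after the job is handed in, with the robot touching nothing.
It also fails if it takes over 72 s, if anything falls off the work surface, if the arm or the gripper's body presses on something with over 40 N, if the wrist force passes 120 N, or if a joint passes its speed limit or range.

## Working session

There is one attempt and no reset: what is moved stays moved. The work goes in short steps, Python scripts to look and compute and a tool call to move; the robot and the scene stay as the last step left them, time stands still between calls to the robot, and variables do not carry over. Pictures are saved under pics/ and viewed, at most 10 in all, crops included, and the job is handed in when it is done.

Besides the shell and the picture viewer there is one more tool, called after "Emit:" by a JSON object that holds its "name" and its "arguments", one argument or row to a line. arm_command: Moves the arm, as the interface text tells. Its arguments: {"type":"object","properties":{"steps":{"type":"array","items":{"type":"number"}},"squeeze":{"type":"number"}},"required":["steps"]}

```bash
mkdir -p pics; ls; cat > h.py <<'E'
import numpy as np, cv2
from plant import ctrl
def cam(n):
    m=ctrl.camera_model(n); return np.array(m["intrinsics"]),np.array(m["rvec"],float),np.array(m["tvec"],float)
def proj(n,P):
    K,r,t=cam(n); return cv2.projectPoints(np.atleast_2d(np.array(P,float)),r,t,K,None)[0][:,0]
def onplane(n,uv,z):
    K,r,t=cam(n); R=cv2.Rodrigues(r)[0]; d=R.T@np.linalg.inv(K)@np.array([uv[0],uv[1],1.]); c=-R.T@t.ravel()
    return c+d*(z-c[2])/d[2]
def shot(n,f):
    im=ctrl.read_camera(n); cv2.imwrite("pics/"+f,im[:,:,::-1]); return im
E
python3 - <<'E'
from h import *
a=shot("top","top0.png");b=shot("side","side0.png")
cv2.imwrite("pics/both.png",np.vstack([a,b])[:,:,::-1][:, :])
for n in("top","side"):
    K,r,t=cam(n);R=cv2.Rodrigues(r)[0];print(n,K.round(1).tolist(),(-R.T@t.ravel()).round(3),R.round(2).tolist())
s=ctrl.get_state();print(s["time"],s["eef_pos"],s["tcp_rot"],s["contact_force"])
E
```

```text
pics
top [[447.6, 0.0, 320.7], [0.0, 447.6, 200.5], [0.0, 0.0, 1.0]] [0.277 0.03  1.404] [[0.03, -1.0, 0.0], [-0.98, -0.03, -0.2], [0.2, 0.01, -0.98]]
side [[495.5, 0.0, 315.0], [0.0, 495.5, 197.6], [0.0, 0.0, 1.0]] [-0.031  1.029  1.337] [[-0.88, -0.48, -0.0], [-0.35, 0.64, -0.69], [0.33, -0.6, -0.73]]
0.1 [ 0.17465637 -0.65134467  0.2056457 ] [ 9.91446867e-01  1.30506443e-01  2.71519433e-05 -1.08542584e-03] [-0.10970837 -0.40719486 -0.11153083]
```

View pics/top0.png

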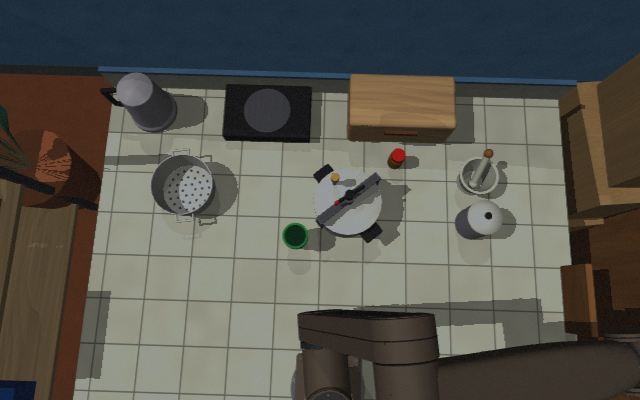

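View pics/side0.png

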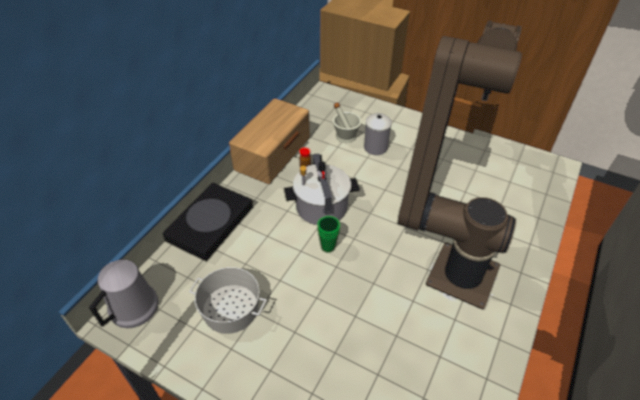

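The top view shows the cooker at about (348,200), with the valve cap at (335,178), the cups at (295,235) and the jar at (397,158). I'll zoom in on both views.

```bash
python3 - <<'E'
from h import *
a=cv2.imread("pics/top0.png")[155:245,300:400];b=cv2.imread("pics/side0.png")[140:230,275:375]
z=lambda x:cv2.resize(x,None,fx=4,fy=6.0 if 0 else 4,interpolation=cv2.INTER_CUBIC)
cv2.imwrite("pics/crop.png",np.hstack([z(a),z(b)]))
top=cv2.imread("pics/top0.png");hsv=cv2.cvtColor(top,cv2.COLOR_BGR2HSV)
def blobs(m,x0,x1,y0,y1):
    mm=np.zeros_like(m);mm[y0:y1,x0:x1]=m[y0:y1,x0:x1]
    n,l,s,c=cv2.connectedComponentsWithStats(mm)
    return [(s[i][4],c[i].round(1).tolist()) for i in range(1,n) if s[i][4]>2]
for nm,(im,box) in {"top":(top,(300,400,155,245)),"side":(cv2.imread("pics/side0.png"),(275,375,140,230))}.items():
    h=cv2.cvtColor(im,cv2.COLOR_BGR2HSV)
    print(nm,"red",blobs(cv2.inRange(h,(0,120,60),(8,255,255))|cv2.inRange(h,(172,120,60),(180,255,255)),*box))
    print("brass",blobs(cv2.inRange(h,(10,100,80),(30,255,255)),*box))
    print("green",blobs(cv2.inRange(h,(50,120,40),(80,255,255)),270,360,200,260))
E
```

```text
top red [(np.int32(57), [395.4, 157.8]), (np.int32(14), [336.4, 201.8])]
brass [(np.int32(4), [390.0, 156.5]), (np.int32(52), [334.7, 176.7])]
green [(np.int32(258), [294.8, 236.5]), (np.int32(6), [294.3, 228.0]), (np.int32(10), [293.4, 233.6]), (np.int32(3), [298.0, 233.7]), (np.int32(3), [302.0, 234.7]), (np.int32(5), [299.2, 236.4]), (np.int32(4), [294.5, 238.2])]
side red [(np.int32(99), [304.1, 151.7]), (np.int32(23), [323.0, 174.0])]
brass [(np.int32(59), [277.9, 143.4]), (np.int32(29), [286.7, 142.4]), (np.int32(7), [299.3, 147.4]), (np.int32(3), [284.3, 153.0]), (np.int32(9), [282.8, 158.1]), (np.int32(128), [303.5, 164.0]), (np.int32(13), [279.0, 162.0]), (np.int32(3), [276.3, 166.0]), (np.int32(5), [275.2, 173.0])]
green [(np.int32(574), [328.1, 231.6])]
```

View pics/crop.png

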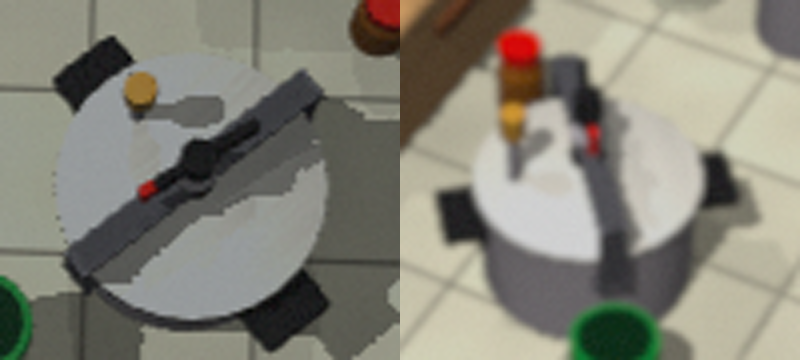

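```bash
cat >> h.py <<'E'
def tri(uvt,uvs):
    o=[]
    for n,uv in(("top",uvt),("side",uvs)):
        a=onplane(n,uv,0.1);b=onplane(n,uv,0.3);d=(b-a)/np.linalg.norm(b-a);o.append((a,np.eye(3)-np.outer(d,d)))
    A=sum(M for _,M in o);return np.linalg.solve(A,sum(M@a for a,M in o))
E
python3 - <<'E'
from h import *
hub=onplane("top",(350.3,194.8),.215);print("hub",hub.round(4),"tri",tri((350.3,194.8),(321.5,166.3)).round(4))
v=onplane("top",(334.9,177),.204);print("valve",v.round(4),"tri",tri((334.9,177),(303.2,167.5)).round(4))
r=onplane("top",(336.8,202.3),.203);k=onplane("top",(364.3,186.8),.203);print("red",r,"black",k,(r+k)/2)
f=lambda p:np.degrees(np.arctan2(*(p-hub)[1::-1]))
print("valve dist",np.linalg.norm((v-hub)[:2]),"ang",f(v),"red",f(r),"black",f(k),"r-k",np.degrees(np.arctan2(*(r-k)[1::-1])),"redtri",tri((336.4,201.8),(323,174)))
# bar ends, lid plane .165
A=onplane("top",(300+308/4,155+82/4),.165);B=onplane("top",(300+77/4,155+268/4),.165);print("bar",A,B,(A+B)/2)
# red-tip vs others
m=cv2.inRange(cv2.cvtColor(cv2.imread("pics/top0.png"),cv2.COLOR_BGR2HSV),(50,120,20),(80,255,255))
E
```

```text
hub [ 0.5368 -0.0421  0.215 ] tri [ 0.5407 -0.0428  0.2005]
valve [0.5883 0.0008 0.204 ] tri [0.5867 0.001  0.2105]
red [ 0.51729318 -0.006296    0.203     ] black [ 0.5632609  -0.08097792  0.203     ] [ 0.54027704 -0.04363696  0.203     ]
valve dist 0.06693716676079979 ang 39.80801289104989 red 118.63925993597681 black -55.806297391023506 r-k 121.61285087426353 redtri [ 0.51673028 -0.00528348  0.20814534]
bar [ 0.60665168 -0.12036306  0.165     ] [0.46714066 0.04024485 0.165     ] [ 0.53689617 -0.04005911  0.165     ]
```

Screw axis is at about (0.538,-0.042). The valve lies at about 40° from it, the red wing at about 121° and the black wing at about -59°. I'll shut the fingers, rise, and square the tool to the world axes.

Emit:
{"name": "arm_command", "arguments": {
  "steps": [0,0,0,-0.8,0.87,0,0,0,-0.8,0.87,0,0,0,-0.8,0.87,0,0,0,0,0,0,0.66,-1,0,0,0,0.66,-1,0,0,0,0.66,-1,0,0,0,0.66,-1,0,0],
  "squeeze": 20
}}

```text
time: 0.77
eef_pos: [0.2409, -0.5502, 0.2649]
tcp_rot: [1.0, 0.001, -0.0, -0.001]
contact_force: [0.9, 0.1, 0.1]
opening: 0.0
finger_force: 0.0
```

Emit:
{"name": "arm_command", "arguments": {
  "steps": [0,0.66,-1,0,0,0,0.66,-1,0,0,0,0.66,-1,0,0,0,0.66,-1,0,0,0,0.66,-1,0,0,0,0.66,-1,0,0,0,0.66,-1,0,0,0,0.66,-1,0,0]
}}

```text
time: 1.43
eef_pos: [0.3727, -0.35, 0.2654]
tcp_rot: [1.0, 0.001, -0.001, -0.001]
contact_force: [0.4, -0.7, -0.9]
opening: 0.002
finger_force: 0.0
```

Emit:
{"name": "arm_command", "arguments": {
  "steps": [0,0.66,-1,0,0,0,0.66,-1,0,0,0,0.66,-1,0,0,0,0.66,-1,0,0,0,0.66,-0.8,0,0,0,0.5,-0.5,0,0,0,0,0,0,0,0,0,0,0,0]
}}

```text
time: 2.1
eef_pos: [0.4672, -0.2185, 0.2656]
tcp_rot: [1.0, 0.002, -0.001, -0.0]
contact_force: [0.2, 0.5, 0.1]
opening: 0.003
finger_force: 0.0
```

```bash
python3 - <<'E'
from h import *
m=ctrl.camera_model("wrist");print(m)
s=ctrl.get_state();print(s["time"],s["eef_pos"],s["tcp_rot"],s["contact_force"])
shot("wrist","w0.png")
E
```

```text
{'intrinsics': array([[309.70691629,   0.        , 314.93743607],
       [  0.        , 309.70691629, 198.3628792 ],
       [  0.        ,   0.        ,   1.        ]]), 'rvec': array([-2.0837621 ,  2.07492071,  0.28017505]), 'tvec': array([-0.21836481,  0.40055529,  0.55807163])}
2.1 [ 0.46716639 -0.21846853  0.26558132] [ 9.99997198e-01  2.11583178e-03 -9.81587405e-04 -4.04251200e-04] [0.20080767 0.47884589 0.09153261]
```

View pics/w0.png

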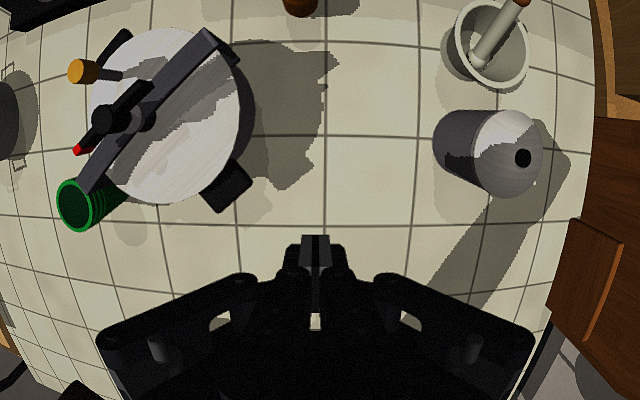

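The wrist view shows the hub top at about (107,117), the red tip at (79,149), the black tip at (150,86) and the brass cap at (80,71). I'll cross these with the top view to refine axis and height.

```bash
cat >> h.py <<'E'
def wray(uv,m):
    K=m["intrinsics"];R=cv2.Rodrigues(np.array(m["rvec"]))[0];c=-R.T@np.array(m["tvec"]).ravel()
    x=(np.array(uv)-K[:2,2])/K[0,0];r=np.linalg.norm(x);d=np.array([*(x/r*np.sin(r)),np.cos(r)]);return c,R.T@d
def tray(n,uv):
    a=onplane(n,uv,.1);b=onplane(n,uv,.3);return a,(b-a)/np.linalg.norm(b-a)
def meet(rays):
    M=[np.eye(3)-np.outer(d,d) for _,d in rays];p=np.linalg.solve(sum(M),sum(m@c for m,(c,_) in zip(M,rays)))
    return p,[float(np.linalg.norm(m@(p-c)).round(4)) for m,(c,_) in zip(M,rays)]
E
python3 - <<'E'
from h import *
m=ctrl.camera_model("wrist")
for nm,w,t in(("hub",(107,117),(350.3,194.8)),("valve",(81,71),(334.9,177)),("red",(78,149),(336.8,202.3)),("blk",(150,86),(364.3,186.8))):
    c,d=wray(w,m)
    print(nm,meet([wray(w,m),tray("top",t)]),[ (c+d*(z-c[2])/d[2]).round(4).tolist() for z in(.195,.205,.215)])
E
```

```text
hub (array([ 0.54103864, -0.04211516,  0.20711363]), [0.0025, 0.0025]) [[0.5439, -0.0318, 0.195], [0.5435, -0.0396, 0.205], [0.5431, -0.0474, 0.215]]
valve (array([5.91082382e-01, 5.52562043e-04, 1.95603316e-01]), [0.0006, 0.0006]) [[0.5919, 0.0013, 0.195], [0.5894, -0.008, 0.205], [0.587, -0.0172, 0.215]]
red (array([ 0.51726534, -0.00570021,  0.21035688]), [0.0015, 0.0015]) [[0.5176, 0.0096, 0.195], [0.5183, 0.0001, 0.205], [0.519, -0.0095, 0.215]]
blk (array([ 0.5650139 , -0.08145916,  0.19726416]), [0.0004, 0.0004]) [[0.5657, -0.08, 0.195], [0.5644, -0.0858, 0.205], [0.563, -0.0916, 0.215]]
```

Emit:
{"name": "arm_command", "arguments": {
  "steps": [0,0.62,-0.97,0,0,0,0.62,-0.97,0,0,0,0.62,-0.97,0,0,0,0.62,-0.97,0,0,0,0.62,-0.97,0,0,0,0.62,-0.97,0,0,0,0.62,-0.97,0,0,0,0,0,0,0]
}}

```text
time: 2.82
eef_pos: [0.5768, -0.0473, 0.2663]
tcp_rot: [1.0, 0.002, 0.0, -0.001]
contact_force: [-0.6, 0.4, 0.6]
opening: 0.004
finger_force: 0.0
```

Emit:
{"name": "arm_command", "arguments": {
  "steps": [0,0,0,0.7,0,0,0,0,0.7,0,0,0,0,0.6,0,0,0,0,0.5,0,0,0,0,0.5,0,0,0,0,0,0]
}}

```text
time: 3.32
eef_pos: [0.5737, -0.0501, 0.1884]
tcp_rot: [1.0, -0.0, -0.003, -0.001]
contact_force: [-0.8, 0.4, -0.6]
opening: -0.002
finger_force: 0.0
```

```bash
python3 - <<'E'
from h import *
a=shot("top","t1.png")[155:245,300:400];b=shot("wrist","w1.png")
s=ctrl.get_state();print(s["time"],s["eef_pos"],s["contact_force"])
cv2.imwrite("pics/c1.png",np.hstack([cv2.resize(a,(400,360),interpolation=2),cv2.resize(b[100:310,200:433],(400,360),interpolation=2)])[:,:,::-1])
E
```

```text
3.4167 [ 0.57547057 -0.05003497  0.1916093 ] [ 0.00591753 -1.08095863 -0.00605407]
```

View pics/c1.png

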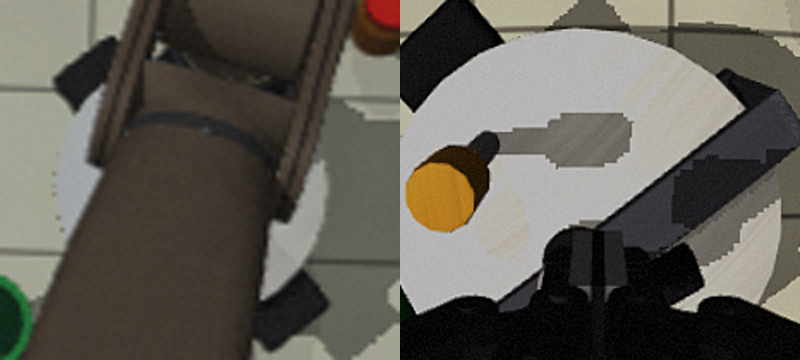

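The crop shows the fingertip down in the gap at about (600,255). The black wing is to its right at (690,265) and the brass cap well clear at (440,195). Starting the first clockwise stroke.

Emit:
{"name": "arm_command", "arguments": {
  "steps": [0,-0.07,0.25,0,0,0,-0.11,0.23,0,0,0,-0.15,0.21,0,0,0,-0.18,0.18,0,0,0,0,0,0,0]
}}

```text
time: 3.83
eef_pos: [0.5624, -0.0722, 0.1924]
tcp_rot: [1.0, -0.0, 0.0, 0.0]
contact_force: [0.3, 0.1, -0.3]
opening: -0.002
finger_force: 0.0
```

Emit:
{"name": "arm_command", "arguments": {
  "steps": [0,-0.21,0.15,0,0,0,-0.23,0.11,0,0,0,-0.25,0.07,0,0,0,-0.26,0.02,0,0,0,0,0,0,0]
}}

```text
time: 4.25
eef_pos: [0.538, -0.0799, 0.1918]
tcp_rot: [1.0, 0.0, -0.0, -0.0]
contact_force: [0.4, -0.1, -0.1]
opening: -0.002
finger_force: 0.0
```

Emit:
{"name": "arm_command", "arguments": {
  "steps": [0,-0.26,-0.02,0,0,0,-0.25,-0.07,0,0,0,-0.23,-0.11,0,0,0,-0.21,-0.15,0,0,0,-0.18,-0.18,0,0,0,-0.15,-0.21,0,0]
}}

```text
time: 4.75
eef_pos: [0.5067, -0.0609, 0.1919]
tcp_rot: [1.0, 0.0, 0.0, -0.0]
contact_force: [-1.0, 0.0, 0.3]
opening: -0.001
finger_force: 0.0
```

Emit:
{"name": "arm_command", "arguments": {
  "steps": [0,-0.11,-0.23,0,0,0,-0.07,-0.25,0,0,0,-0.02,-0.26,0,0,0,0.02,-0.26,0,0,0,0.07,-0.25,0,0,0,0,0,0,0]
}}

```text
time: 5.25
eef_pos: [0.5048, -0.029, 0.192]
tcp_rot: [1.0, 0.001, 0.0, -0.0]
contact_force: [0.2, 0.3, 0.3]
opening: -0.004
finger_force: 0.0
```

```bash
python3 - <<'E'
from h import *
b=shot("wrist","w2.png");t=shot("top","t2.png")
s=ctrl.get_state();print(s["time"],s["eef_pos"],s["contact_force"])
cv2.imwrite("pics/c2.png",np.hstack([cv2.resize(t[155:245,300:400],(360,324),interpolation=2),cv2.resize(b[:350],(440,324),interpolation=2)])[:,:,::-1])
E
```

```text
5.35 [ 0.50468971 -0.0299016   0.1919116 ] [0.5264121  0.53085161 0.78039719]
```

View pics/c2.png

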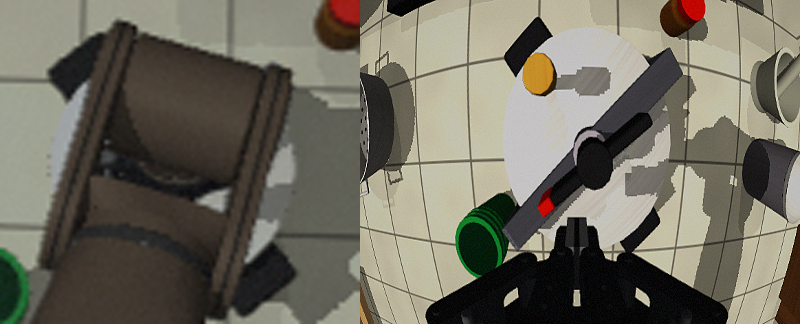

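The picture shows the finger at about (577,222), and the red tip still seems to be at (545,203), so I can't tell whether the wing turned. I'll check with numbers.

```bash
python3 - <<'E'
from h import *
b=cv2.imread("pics/w2.png");h=cv2.cvtColor(b,cv2.COLOR_BGR2HSV)
m=cv2.inRange(h,(0,150,80),(6,255,255))|cv2.inRange(h,(174,150,80),(180,255,255))
n,l,s,c=cv2.connectedComponentsWithStats(m)
W=ctrl.camera_model("wrist")
for i in range(1,n):
    if s[i][4]>20:
        o,d=wray(c[i],W);print(s[i][4],c[i],*[(o+d*(z-o[2])/d[2]).round(4) for z in(.19,.2,.21)])
R=cv2.Rodrigues(W["rvec"])[0];print("cam",(-R.T@W["tvec"].ravel()).round(3))
def wp(P):
    p=R@np.array(P)+np.array(W["tvec"]).ravel();th=np.arctan2(np.hypot(*p[:2]),p[2]);K=W["intrinsics"];return (p[:2]/np.hypot(*p[:2])*th*K[0,0]+K[:2,2]).round(1)
print("tcp",wp(ctrl.get_state()["eef_pos"]))
for hz in(.215,):print("hub",wp([.5395,-.0428,hz]))
sd=shot("side","s2.png")
cv2.imwrite("pics/c3.png",np.hstack([cv2.resize(b[60:260,120:400],(504,360),interpolation=2),cv2.resize(sd[130:230,280:362,::-1],(296,360),interpolation=2)]))
E
```

```text
742 [482.65768194   9.02156334] [ 0.6447 -0.1296  0.19  ] [ 0.6404 -0.1236  0.2   ] [ 0.636  -0.1176  0.21  ]
411 [269.78588808 221.1216545 ] [ 0.5121 -0.0021  0.19  ] [ 0.5156 -0.0036  0.2   ] [ 0.5191 -0.0052  0.21  ]
cam [ 0.572 -0.028  0.359]
tcp [317.6 234.4]
hub [345.3 184.5]
```

View pics/c3.png

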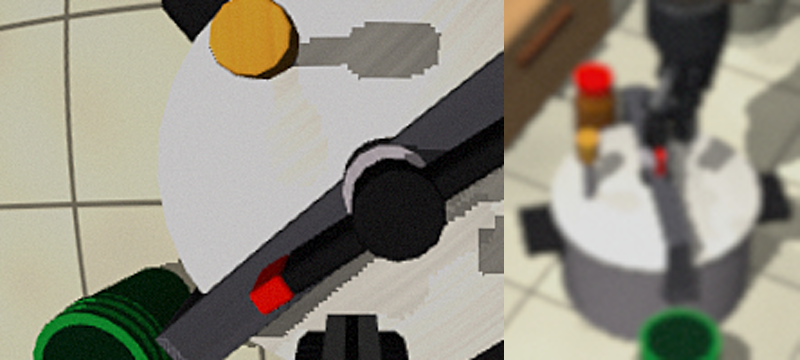

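The red tip still measures 122°, the same as at the start. I'll push the wing ahead of the finger a little and track the red tip numerically.

```bash
cat >> h.py <<'E'
AX=np.array([.5395,-.0428])
def wp(P,W):
    R=cv2.Rodrigues(np.array(W["rvec"]))[0];p=R@np.array(P)+np.array(W["tvec"]).ravel();r=np.hypot(*p[:2]);K=W["intrinsics"];return p[:2]/r*np.arctan2(r,p[2])*K[0,0]+K[:2,2]
def red(f,z=.208):
    W=ctrl.camera_model("wrist");b=shot("wrist",f)[:,:,::-1];h=cv2.cvtColor(np.ascontiguousarray(b),cv2.COLOR_BGR2HSV)
    m=cv2.inRange(h,(0,150,50),(6,255,255))|cv2.inRange(h,(174,150,50),(180,255,255))
    n,l,s,c=cv2.connectedComponentsWithStats(m)
    for i in range(1,n):
        if s[i][4]>8:
            o,d=wray(c[i],W);p=o+d*(z-o[2])/d[2];v=p[:2]-AX
            if np.linalg.norm(v)<.065: print("red",s[i][4],p.round(4),"r",np.linalg.norm(v).round(4),"ang",np.degrees(np.arctan2(v[1],v[0])).round(1))
    st=ctrl.get_state();v=st["eef_pos"][:2]-AX;print("t",st["time"],"tcp",np.round(st["eef_pos"],4),"r",np.linalg.norm(v).round(4),"ang",np.degrees(np.arctan2(v[1],v[0])).round(1),np.round(st["contact_force"],1))
E
python3 -c "
from h import *
red('w3.png')"
```

```text
red 454 [ 0.5191 -0.0042  0.208 ] r 0.0436 ang 117.8
t 5.45 tcp [ 0.5046 -0.0303  0.1919] r 0.0371 ang 160.3 [-0.4  0.7 -0.2]
```

Emit:
{"name": "arm_command", "arguments": {
  "steps": [0,0.11,-0.23,0,0,0,0.15,-0.21,0,0,0,0.18,-0.18,0,0,0,0,0,0,0]
}}

```text
time: 5.78
eef_pos: [0.5163, -0.0139, 0.192]
tcp_rot: [1.0, 0.001, 0.0, -0.0]
contact_force: [-0.1, -0.4, 0.1]
opening: -0.002
finger_force: 0.0
```

```bash
python3 -c "
from h import *
red('w4.png')"
```

```text
red 266 [ 0.5232 -0.0032  0.208 ] r 0.0428 ang 112.3
t 5.8333 tcp [ 0.5159 -0.0143  0.1919] r 0.037 ang 129.6 [-0.4 -0.2 -0.3]
```

```bash
python3 -c "
from h import *
b=cv2.imread('pics/w4.png');cv2.imwrite('pics/c4.png',cv2.resize(b[110:310,200:420],None,fx=2.7,fy=2.7,interpolation=2))
W=ctrl.camera_model('wrist')
for z in(.192,.21,.23):print(z,wp([*ctrl.get_state()['eef_pos'][:2],z],W).round(),'hub',wp([*AX,z],W).round())"
```

```text
0.192 [318. 234.] hub [369. 195.]
0.21 [318. 247.] hub [374. 204.]
0.23 [318. 265.] hub [383. 217.]
```

View pics/c4.png

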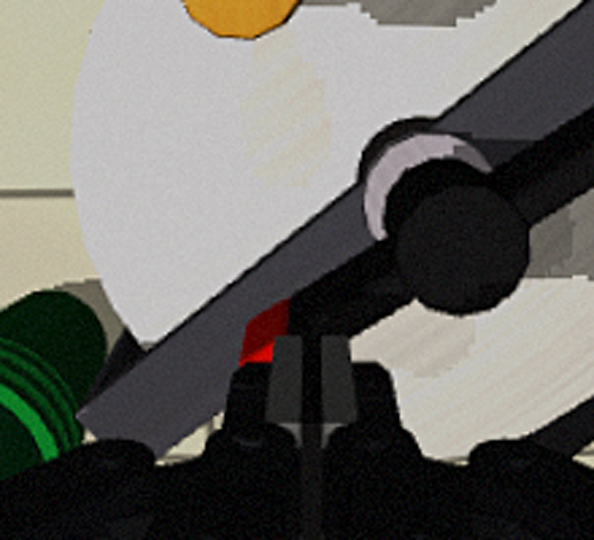

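The crop shows the finger at (310,370) drawn in front of the red wing, so the tip seems to be above the wing rather than beside it. I'll check the tip height in the side view.

```bash
python3 - <<'E'
from h import *
sd=shot("side","s4.png")
e=ctrl.get_state()["eef_pos"];print(e)
for z in(.17,.18,.192,.2,.21,.22,.23):print(z,proj("side",[[e[0],e[1],z],[.515,-.003,z],[*AX,z]]).round(1).tolist())
W=ctrl.camera_model("wrist")
for z in(.192,.2,.21,.22):print(z,wp([e[0]+.011,e[1],z],W).round(),wp([e[0]+.0,e[1],z],W).round())
cv2.imwrite("pics/c5.png",cv2.resize(sd[140:200,290:350,::-1],(600,600),interpolation=cv2.INTER_NEAREST))
E
```

```text
[ 0.51568156 -0.01442702  0.19187607]
0.17 [[324.2, 180.6], [322.8, 182.8], [322.0, 173.1]]
0.18 [[324.3, 178.5], [322.8, 180.6], [322.0, 170.9]]
0.192 [[324.3, 175.9], [322.8, 178.1], [322.0, 168.3]]
0.2 [[324.3, 174.1], [322.8, 176.3], [322.0, 166.6]]
0.21 [[324.3, 171.9], [322.9, 174.1], [322.1, 164.4]]
0.22 [[324.4, 169.7], [322.9, 171.9], [322.1, 162.2]]
0.23 [[324.4, 167.5], [322.9, 169.7], [322.1, 159.9]]
0.192 [318. 217.] [318. 235.]
0.2 [318. 221.] [318. 240.]
0.21 [318. 228.] [318. 247.]
0.22 [318. 235.] [318. 256.]
```

View pics/c5.png

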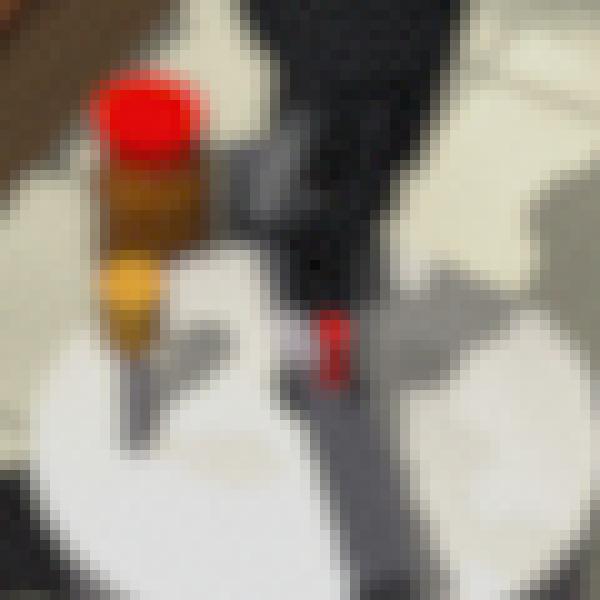

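The red tip spans about z 0.189–0.215 in the side view (rows 171–179). The visible end of the finger fits a tip near z 0.217, not the reported 0.192. So the finger has been passing over the wings. I'll back off to the clear gap, go lower and probe.

Emit:
{"name": "arm_command", "arguments": {
  "steps": [0,-0.18,0.18,0,0,0,-0.15,0.21,0,0,0,-0.11,0.23,0,0,0,0,0,0.36,0,0,0,0,0.36,0,0,0,0,0,0]
}}

```text
time: 6.38
eef_pos: [0.5028, -0.0301, 0.1711]
tcp_rot: [1.0, -0.0, -0.002, -0.001]
contact_force: [0.1, 0.2, -0.9]
opening: 0.004
finger_force: 0.0
```

Emit:
{"name": "arm_command", "arguments": {
  "steps": [0,0.11,-0.23,0,0,0,0.15,-0.21,0,0,0,0,0,0,0]
}}

```text
time: 6.63
eef_pos: [0.5114, -0.0183, 0.1739]
tcp_rot: [1.0, 0.001, -0.0, -0.0]
contact_force: [0.6, 0.3, 0.2]
opening: 0.004
finger_force: 0.1
```

```bash
python3 -c "
from h import *
red('w5.png')"
```

```text
red 665 [ 0.5248 -0.0017  0.208 ] r 0.0437 ang 109.7
t 6.6833 tcp [ 0.5114 -0.0185  0.174 ] r 0.0371 ang 139.1 [ 0.1 -1.4 -0.2]
```

Now the wing is turning, with red at about 113° and force about 1.4 N, so the real tip sits some 20 mm above the reported one. I'll finish this stroke, lift, and come down behind the black wing.

Emit:
{"name": "arm_command", "arguments": {
  "steps": [0,0.18,-0.18,0,0,0,0.21,-0.15,0,0,0,0.23,-0.11,0,0,0,0.25,-0.07,0,0,0,0,0,0,0]
}}

```text
time: 7.1
eef_pos: [0.5338, -0.0059, 0.1739]
tcp_rot: [1.0, 0.001, 0.0, -0.0]
contact_force: [-0.1, -0.2, 0.0]
opening: 0.001
finger_force: 0.0
```

```bash
python3 -c "
from h import *
red('w6.png')"
```

```text
red 644 [5.537e-01 5.000e-04 2.080e-01] r 0.0456 ang 71.8
t 7.15 tcp [ 0.5336 -0.006   0.174 ] r 0.0373 ang 99.0 [ 0.1  0.2 -0.1]
```

Emit:
{"name": "arm_command", "arguments": {
  "steps": [0,-0.1,0.03,0,0,0,0,0,-0.8,0,0,0,0,-0.8,0,0,0,0,-0.6,0,0,0.32,0.95,0,0,0,0.32,0.95,0,0,0,0.3,0.95,0,0,0,0,0,0,0]
}}

```text
time: 7.82
eef_pos: [0.5548, -0.0819, 0.2294]
tcp_rot: [1.0, -0.001, 0.001, 0.001]
contact_force: [0.2, -0.4, -0.2]
opening: 0.004
finger_force: 0.0
```

```bash
python3 -c "
from h import *
red('w7.png')"
```

```text
red 240 [5.536e-01 3.000e-04 2.080e-01] r 0.0454 ang 71.9
t 7.8667 tcp [ 0.5541 -0.0801  0.2291] r 0.0401 ang -68.6 [-1.3 -0.1  0.2]
```

Emit:
{"name": "arm_command", "arguments": {
  "steps": [0,0,-0.1,0.7,0,0,0,0,0.7,0,0,0,0,0.6,0,0,0,0,0.36,0,0,0,0,0,0]
}}

```text
time: 8.28
eef_pos: [0.552, -0.0748, 0.1673]
tcp_rot: [1.0, 0.001, -0.002, -0.001]
contact_force: [0.1, 0.7, 0.3]
opening: 0.002
finger_force: 0.0
```

Emit:
{"name": "arm_command", "arguments": {
  "steps": [0,-0.25,0.07,0,0,0,-0.26,0.02,0,0,0,-0.26,-0.02,0,0,0,-0.25,-0.07,0,0,0,-0.23,-0.11,0,0,0,-0.21,-0.15,0,0]
}}

```text
time: 8.78
eef_pos: [0.5169, -0.0697, 0.1708]
tcp_rot: [1.0, 0.0, 0.001, 0.001]
contact_force: [1.4, -1.4, -0.3]
opening: -0.001
finger_force: 0.8
```

Emit:
{"name": "arm_command", "arguments": {
  "steps": [0,-0.18,-0.18,0,0,0,-0.15,-0.21,0,0,0,-0.11,-0.23,0,0,0,-0.07,-0.25,0,0,0,-0.02,-0.26,0,0,0,0,0,0,0]
}}

```text
time: 9.28
eef_pos: [0.5034, -0.0398, 0.1696]
tcp_rot: [1.0, 0.001, -0.001, -0.0]
contact_force: [-0.2, -0.2, -0.1]
opening: -0.003
finger_force: 0.2
```

```bash
python3 -c "
from h import *
red('w8.png',.205)"
```

```text
red 630 [ 0.5773 -0.0631  0.205 ] r 0.0429 ang -28.2
t 9.3333 tcp [ 0.5035 -0.0401  0.1696] r 0.0361 ang 175.7 [-0.2 -0.8  0.2]
```

Emit:
{"name": "arm_command", "arguments": {
  "steps": [0,0.01,-0.26,0,0,0,0.05,-0.25,0,0,0,0.09,-0.24,0,0,0,0.13,-0.22,0,0,0,0.17,-0.19,0,0,0,0.2,-0.16,0,0,0,0.23,-0.12,0,0,0,0,0,0,0]
}}

```text
time: 10.0
eef_pos: [0.5269, -0.0043, 0.1698]
tcp_rot: [1.0, 0.001, 0.0, -0.0]
contact_force: [-0.7, -0.3, -0.0]
opening: 0.002
finger_force: 0.0
```

```bash
python3 -c "
from h import *
red('w9.png',.204)"
```

```text
red 446 [ 0.5417 -0.0825  0.204 ] r 0.0398 ang -86.8
t 10.05 tcp [ 0.5267 -0.0046  0.1699] r 0.0403 ang 108.5 [-0.4  0.  -0.2]
```

Emit:
{"name": "arm_command", "arguments": {
  "steps": [0,-0.1,0.03,-0.2,0,0,0,0,-0.8,0,0,0,0,-0.8,0,0,0,0,-0.6,0,0,0.54,0.89,0,0,0,0.54,0.89,0,0,0,0.54,0.86,0,0,0,0,0,0,0]
}}

```text
time: 10.72
eef_pos: [0.5657, -0.0754, 0.2308]
tcp_rot: [1.0, -0.001, 0.001, 0.001]
contact_force: [-0.4, -0.1, -0.5]
opening: -0.001
finger_force: 0.0
```

```bash
python3 -c "
from h import *
red('w10.png',.204)"
```

```text
t 10.7667 tcp [ 0.5647 -0.0737  0.2304] r 0.0398 ang -50.8 [-0.2  0.6 -0.2]
```

Emit:
{"name": "arm_command", "arguments": {
  "steps": [0,0.04,-0.12,0.6,0,0,0,0,0.6,0,0,0,0,0.5,0,0,0,0,0.4,0,0,0,0,0.32,0,0,0,0,0,0]
}}

```text
time: 11.27
eef_pos: [0.5637, -0.0683, 0.1672]
tcp_rot: [1.0, 0.001, -0.002, -0.001]
contact_force: [-0.7, -0.5, -0.9]
opening: 0.0
finger_force: 0.0
```

```bash
python3 -c "
from h import *
red('w11.png',.204)"
```

```text
t 11.3167 tcp [ 0.5643 -0.0685  0.1684] r 0.0357 ang -46.0 [ 0.1 -0.5  0.5]
```

Emit:
{"name": "arm_command", "arguments": {
  "steps": [0,-0.2,0.16,0,0,0,-0.22,0.12,0,0,0,-0.24,0.08,0,0,0,-0.25,0.04,0,0,0,-0.25,0,0,0,0,0,0,0,0]
}}

```text
time: 11.82
eef_pos: [0.5352, -0.0793, 0.17]
tcp_rot: [1.0, 0.0, 0.0, 0.0]
contact_force: [1.4, 0.3, -0.4]
opening: 0.001
finger_force: 0.3
```

Emit:
{"name": "arm_command", "arguments": {
  "steps": [0,-0.25,-0.05,0,0,0,-0.24,-0.09,0,0,0,-0.22,-0.13,0,0,0,-0.19,-0.17,0,0,0,-0.16,-0.2,0,0,0,0,0,0,0]
}}

```text
time: 12.32
eef_pos: [0.5082, -0.0619, 0.1691]
tcp_rot: [1.0, 0.001, -0.001, -0.0]
contact_force: [0.4, 0.3, -0.6]
opening: -0.001
finger_force: 0.0
```

```bash
python3 -c "
from h import *
red('w12.png',.202)"
```

```text
red 67 [ 0.5    -0.0394  0.202 ] r 0.0397 ang 175.1
t 12.3667 tcp [ 0.5085 -0.0621  0.1691] r 0.0365 ang -148.1 [-0.5  0.3  0.4]
```

Emit:
{"name": "arm_command", "arguments": {
  "steps": [0,-0.12,-0.22,0,0,0,-0.08,-0.24,0,0,0,-0.04,-0.25,0,0,0,0,-0.25,0,0,0,0,0,0,0]
}}

```text
time: 12.78
eef_pos: [0.5032, -0.0377, 0.1693]
tcp_rot: [1.0, 0.001, -0.0, -0.0]
contact_force: [0.4, -0.7, 0.7]
opening: 0.005
finger_force: 0.2
```

```bash
python3 -c "
from h import *
red('w13.png',.2)"
```

```text
red 462 [ 0.5065 -0.0143  0.2   ] r 0.0436 ang 139.2
t 12.8333 tcp [ 0.5032 -0.0379  0.1693] r 0.0366 ang 172.3 [0.  0.2 0.3]
```

Emit:
{"name": "arm_command", "arguments": {
  "steps": [0,0.02,-0.13,0,0,0,0.04,-0.13,0,0,0,0.05,-0.12,0,0,0,0.06,-0.12,0,0,0,0.07,-0.11,0,0]
}}

```text
time: 13.25
eef_pos: [0.5094, -0.0234, 0.1693]
tcp_rot: [1.0, 0.0, -0.0, -0.0]
contact_force: [-0.4, -0.7, 0.6]
opening: -0.001
finger_force: 0.6
```

Emit:
{"name": "arm_command", "arguments": {
  "steps": [0,0.08,-0.11,0,0,0,0.08,-0.1,0,0]
}}

```text
time: 13.42
eef_pos: [0.5134, -0.0182, 0.1693]
tcp_rot: [1.0, 0.0, -0.0, -0.0]
contact_force: [-1.1, -1.4, -0.5]
opening: -0.001
finger_force: 0.7
```

Emit:
{"name": "arm_command", "arguments": {
  "steps": [0,0.09,-0.09,0,0,0,0.1,-0.08,0,0]
}}

```text
time: 13.58
eef_pos: [0.5182, -0.0139, 0.1692]
tcp_rot: [1.0, 0.0, -0.0, -0.0]
contact_force: [0.6, -2.6, -0.8]
opening: -0.001
finger_force: 1.5
```

Emit:
{"name": "arm_command", "arguments": {
  "steps": [0,0.11,-0.07,0,0,0,0.11,-0.06,0,0]
}}

```text
time: 13.75
eef_pos: [0.5238, -0.0106, 0.1693]
tcp_rot: [1.0, 0.0, -0.0, -0.0]
contact_force: [-1.4, -0.6, -0.0]
opening: -0.002
finger_force: 0.7
```

```bash
python3 -c "
from h import *
red('w14.png',.2)"
```

```text
red 661 [0.5398 0.002  0.2   ] r 0.0448 ang 89.6
t 13.8 tcp [ 0.5242 -0.0103  0.1693] r 0.0359 ang 115.3 [-0.3 -0.2 -0.5]
```

Emit:
{"name": "arm_command", "arguments": {
  "steps": [0,0.12,-0.05,0,0,0,0.12,-0.04,0,0]
}}

```text
time: 13.97
eef_pos: [0.5296, -0.0085, 0.1693]
tcp_rot: [1.0, 0.0, -0.001, -0.0]
contact_force: [-2.2, -1.4, -0.4]
opening: -0.0
finger_force: 0.9
```

Emit:
{"name": "arm_command", "arguments": {
  "steps": [0,0.13,-0.03,0,0,0,0.13,-0.02,0,0]
}}

```text
time: 14.13
eef_pos: [0.5363, -0.0072, 0.1693]
tcp_rot: [1.0, 0.0, -0.0, -0.0]
contact_force: [-1.5, -0.6, 0.7]
opening: 0.001
finger_force: 0.9
```

```bash
python3 -c "
from h import *
red('w15.png',.2)"
```

```text
red 613 [ 0.5565 -0.0006  0.2   ] r 0.0455 ang 68.1
t 14.1833 tcp [ 0.5368 -0.0072  0.1694] r 0.0357 ang 94.3 [-2.  -0.6 -0.6]
```

Emit:
{"name": "arm_command", "arguments": {
  "steps": [0,-0.1,0.03,-0.2,0,0,0,0,-0.8,0,0,0,0,-0.8,0,0,0,0,-0.6,0,0,0.27,0.92,0,0,0,0.27,0.92,0,0,0,0.27,0.86,0,0,0,0,0,0,0]
}}

```text
time: 14.85
eef_pos: [0.5555, -0.0788, 0.2306]
tcp_rot: [1.0, -0.001, 0.002, 0.001]
contact_force: [0.2, -0.8, -0.5]
opening: -0.001
finger_force: 0.0
```

```bash
python3 -c "
from h import *
red('w16.png',.2)"
```

```text
red 214 [ 5.568e-01 -1.000e-04  2.000e-01] r 0.0461 ang 68.0
t 14.9 tcp [ 0.5548 -0.0771  0.2302] r 0.0376 ang -66.0 [ 0.  -0.1  0.4]
```

Emit:
{"name": "arm_command", "arguments": {
  "steps": [0,0,0,0.6,0,0,0,0,0.6,0,0,0,0,0.5,0,0,0,0,0.4,0,0,0,0,0.34,0,0,0,0,0,0]
}}

```text
time: 15.4
eef_pos: [0.5528, -0.0749, 0.1662]
tcp_rot: [1.0, 0.001, -0.002, -0.001]
contact_force: [-0.4, -0.0, 0.1]
opening: -0.001
finger_force: 0.0
```

Emit:
{"name": "arm_command", "arguments": {
  "steps": [0,-0.12,0.05,0,0,0,-0.12,0.04,0,0,0,-0.13,0.03,0,0,0,0,0,0,0]
}}

```text
time: 15.73
eef_pos: [0.5447, -0.079, 0.1693]
tcp_rot: [1.0, 0.0, 0.001, 0.0]
contact_force: [0.7, 0.4, -0.3]
opening: -0.001
finger_force: 0.0
```

```bash
python3 -c "
from h import *
red('w17.png',.2)"
```

```text
red 555 [ 0.5582 -0.0013  0.2   ] r 0.0455 ang 65.8
t 15.7833 tcp [ 0.5449 -0.079   0.1693] r 0.0366 ang -81.5 [ 0.3 -0.5 -0.3]
```

Now short pushes, reading the force each time.

Emit:
{"name": "arm_command", "arguments": {
  "steps": [0,-0.13,0.01,0,0,0,-0.13,0,0,0]
}}

```text
time: 15.95
eef_pos: [0.5389, -0.0791, 0.1691]
tcp_rot: [1.0, 0.0, 0.001, 0.0]
contact_force: [1.5, 0.0, -0.5]
opening: 0.001
finger_force: 0.8
```

Emit:
{"name": "arm_command", "arguments": {
  "steps": [0,-0.13,-0.01,0,0,0,-0.13,-0.02,0,0]
}}

```text
time: 16.12
eef_pos: [0.532, -0.0784, 0.1688]
tcp_rot: [1.0, 0.0, 0.001, 0.0]
contact_force: [2.0, -0.3, 0.2]
opening: 0.003
finger_force: 0.9
```

```bash
python3 -c "
from h import *
red('w18.png',.2)"
```

```text
red 576 [ 0.5706 -0.0094  0.2   ] r 0.0457 ang 47.0
t 16.1667 tcp [ 0.5313 -0.0782  0.1686] r 0.0363 ang -103.0 [ 2.2 -0.1  0.2]
```

Emit:
{"name": "arm_command", "arguments": {
  "steps": [0,-0.13,-0.03,0,0,0,-0.12,-0.04,0,0]
}}

```text
time: 16.33
eef_pos: [0.5262, -0.0768, 0.1687]
tcp_rot: [1.0, 0.0, 0.002, 0.001]
contact_force: [9.1, -2.1, -1.1]
opening: -0.001
finger_force: 3.8
```

```bash
python3 -c "
from h import *
red('w19.png',.2)"
```

```text
red 549 [ 0.5747 -0.0135  0.2   ] r 0.0458 ang 39.8
t 16.3833 tcp [ 0.5266 -0.0769  0.1689] r 0.0365 ang -110.8 [ 5.5 -2.  -2.1]
```

The force jumped to 9 N and holds at about 6 N, four times the drag. Red has stopped at about 40° after 7.7 rad, in line with cooker +x, so this is the firm stop. Backing off the wing, lifting and withdrawing.

Emit:
{"name": "arm_command", "arguments": {
  "steps": [0,0.3,-0.05,0,0,0,0.1,0,-0.4,0,0,0,0,-0.8,0,0,0,0,-0.8,0,0,0,0,-0.8,0,0,0,0.9,-0.4,0,0,-0.3,1,0,0,0,-0.5,1,0,0]
}}

```text
time: 17.05
eef_pos: [0.5162, -0.1481, 0.2503]
tcp_rot: [1.0, 0.002, 0.0, 0.0]
contact_force: [-0.2, 0.3, -0.1]
opening: -0.002
finger_force: 0.0
```

Emit:
{"name": "arm_command", "arguments": {
  "steps": [0,-0.5,1,0,0,0,-0.5,1,0,0,0,-0.5,1,0,0,0,-0.5,1,0,0,0,-0.5,1,0,0,0,-0.5,1,0,0,0,-0.5,0.8,0,0,0,0,0,0,0]
}}

```text
time: 17.72
eef_pos: [0.4262, -0.3205, 0.2487]
tcp_rot: [1.0, -0.001, -0.001, -0.0]
contact_force: [0.1, -0.1, 0.8]
opening: -0.006
finger_force: 0.0
```

```bash
python3 - <<'E'
from h import *
red('w20.png',.2)
t=shot("top","t20.png");o=cv2.imread("pics/top0.png")
def C(im,lo,hi,b):
    h=cv2.cvtColor(im,cv2.COLOR_BGR2HSV)[b[2]:b[3],b[0]:b[1]];m=cv2.inRange(h,lo,hi);M=cv2.moments(m,True);return (round(M["m10"]/max(M["m00"],1)+b[0],1),round(M["m01"]/max(M["m00"],1)+b[2],1),M["m00"])
for im in(o,cv2.imread("pics/t20.png")):
    print("red",C(im,(0,120,60),(8,255,255),(325,375,172,220)),"brass",C(im,(10,100,80),(30,255,255),(325,345,168,187)),"lid",C(im,(0,0,165),(180,40,255),(312,384,165,238)))
d=cv2.absdiff(o,cv2.imread("pics/t20.png")).max(2)
cv2.imwrite("pics/c6.png",np.hstack([cv2.resize(t[155:245,300:400,::-1],(400,360),interpolation=2),cv2.resize(cv2.cvtColor(d,8)[155:245,300:400]*3,(400,360))]))
rp=C(cv2.imread("pics/t20.png"),(0,120,60),(8,255,255),(325,375,172,220));p=onplane("top",rp[:2],.2);v=p[:2]-AX;print(p,np.degrees(np.arctan2(v[1],v[0])))
E
```

```text
red 42 [ 0.5764 -0.0056  0.2   ] r 0.0524 ang 45.2
t 17.7667 tcp [ 0.4272 -0.3189  0.2486] r 0.298 ang -112.1 [ 0.7  1.6 -0.3]
red (336.4, 201.8, 14.0) brass (334.7, 176.7, 52.0) lid (312.0, 165.0, 0.0)
red (339.5, 182.8, 16.0) brass (334.8, 176.8, 53.0) lid (339.5, 203.2, 1585.0)
[ 0.57315648 -0.01249662  0.2       ] 41.99901259218932
```

View pics/c6.png

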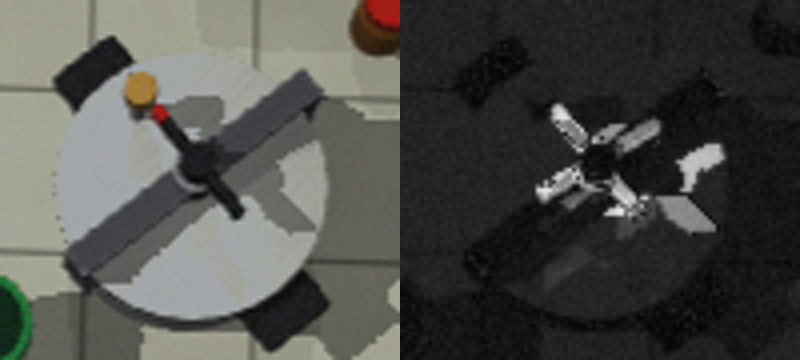

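The red wing now points at the valve, at about 42° along cooker +x. The difference image shows the cooker, valve and other items unmoved, and the hand is clear.

```bash
python3 -c "
from plant import ctrl
print(ctrl.sign_off())"
```

```text
the job is handed in; nothing more can be done
None
```

The wing screw is fully down at its firm stop after about 7.7 rad clockwise, the cooker, valve and nearby items look unmoved in the before-and-after top view, and the hand is clear; the job is handed in at about 18 s.

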